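# Load two returned battery packs through the spring flap of a charging bay

### The job

Take the two tall battery packs out of the sloped returns rack and load them into the caged charging bay, the long one first and the short one behind it. Stand each pack upright on the bay's open sill and push it in through the spring flap, one at a time, far enough that the flap shuts by itself behind it before the next one follows. Leave the low adapter in the rack and everything else on the bench where it is, and finish with both packs upright inside, the flap shut and the robot clear.

Things in the scene. Friction and masses are not known exactly. Their poses are not given: they have to be found in the camera images.
- long_pack_c (a point): centre of the long battery pack: black plastic block (all sizes here in mm) 85 long (its x) x 38 wide (its y) x 70 tall (its z), 0.5 kg give or take a third. It starts in one of the rack's three pockets, its z leaning 30 degrees from vertical towards the robot side of the rack and its x running up the slope away from the robot.
- short_pack_c (a point): centre of the short battery pack: black plastic block 62 long (x) x 38 wide (y) x 70 tall (z), 0.36 kg give or take a third, in another of the pockets, leaning the same way.
- doorway (a point): middle of the bay's doorway at the level of the bay's floor, 8 above the bench. Its x points level into the bay, z up, y across. The bay is fixed; its place and heading vary. At x = 0 two posts 52 tall leave a doorway 49 wide, open above. Past it comes a length without roof up to x = 65, between rails 16 tall, then the cage.
- sill (a point): middle of the open sill before the doorway, on the bay's floor: 52 before the doorway, same axes. The sill is 105 long, between two rails 45 apart inside, 16 tall, 6 thick, and ends at the doorway.
- cage (a point): middle of the caged part on the bay's floor, 142 past the doorway, same axes. From 65 to 220 past the doorway: rails 25 tall and 45 apart, and on posts a barred roof, underside 100 and top 108 above the floor, 75 wide outside; an end stop at 220. Both packs (147 long together) fit behind the flap.
- flap (a joint): spring flap in the doorway, 50 wide x 45 tall, hinge upright at the doorway's y = +28: 0 shut, grows as pushed inward, stops at 1.5 rad. A weak spring (about 1 N at the free edge) shuts it. It sweeps 52 inward, so a pack's rear face must pass x = 52 before the flap can shut. Lift a finger straight up out of the flap's way: drawn back out it may jam.
- rack: sloped returns rack, fixed, 252 wide (y); origin on the bench below its middle, x away from the robot. Its floor rises 30 degrees along +x from a 22 high lip; the inner corner of lip and floor is at x = -50, z = 30. Three pockets at y = -84, 0, +84, each between two ribs 14 high and 44 apart; the things in them stand up from that floor, 46 or more apart side to side.
- adapter_c (a point): centre of the low adapter (bystander): black, stepped, 80 x 38 x about 34 tall, in the third pocket. Stays.
- tape_center (a point): centre of a grey tape roll lying flat, 90 across, 40 tall, near the bay. Bystander.
- canister_center (a point): centre of an upright canister, 48 across, 130 tall, towards the back of the bench. Bystander.
- driver_grip (a point): handle of a screwdriver about 190 long lying on the bench. Bystander.
- screwjar_center (a point): centre of a clear screw jar, 56 across, 60 tall, beside the bay. Bystander.
- wirehook_c (a point): middle of a double steel wire hook, 165 x 50 x 20, lying on the bench. Bystander.
- carton_c (a point): centre of a small cardboard carton, 90 x 70 x 55, behind the rack. Bystander.
Things that resemble listed ones, but are neither listed nor needed, are in the scene too. What is shaped like the part that bears short_pack_c but pink is not meant.

How it is judged:
By the outcome, as a careful person would: the job done as asked, in the order asked, and still so for the second after the job is handed in, with the robot touching nothing.
It also fails if it takes over 72 s, if anything falls off the work surface, if the arm or the gripper's body presses on something with over 40 N, if the wrist force passes 120 N, or if a joint passes its speed limit or range.

### The arm

A 6-joint arm with a two-finger parallel gripper is mounted at the origin on the work surface. World frame = base frame: x ahead of the robot, y to its left, z up, the work surface at z = 0. Lengths are in m, angles in rad, forces in N, time in s.
With the tool pointing down it reaches from about 0.25 to 0.775 m from the base axis. Payload 8.9 kg.
Tool frame: the origin (TCP) lies at the very end of the fingers, on their centre line; the grasp point (between the pads) lies 19 mm behind it; x points along the fingers, y is the direction in which the jaws open and shut, and the axes are right-handed (so a half turn about x gives the same grasp; the last joint's range is limited). The gripper opens to 85 mm and grips with 20 to 120 N. Pads are 22 mm wide; open, the fingers measure 114 mm over their backs; the gripper's body (76 mm by 85 mm) begins 54 mm behind the grasp point. The pads swing forward as they close: fully open they stand 13 mm farther back than shut.
Start: joints at [1.188, 0.291, -0.153, 1.127, 0, 1.431], TCP at [0.127, 0.509, 0.231] pointing down, gripper open.
Joint ranges: [-2.52, 2.52], [-0.91, 1.74], [-1.3, 1.37], [-1.96, 2.02], [-1.52, 1.47], [-3.14, 3.14]. Speed limits (rad/s): [2.22, 2.22, 2.79, 3.14, 3.14, 3.14].

### API

Orientations are given as a unit quaternion [w, x, y, z].
In Python, from workcell import env, eyes gives the robot as it stands.
- The arm moves only by the tool jog_arm, never from a script. Its argument "commands" is text: rows parted by semicolons, each of 5 numbers parted by spaces: the opening, from 0 (shut) to 1 (fully open), then the shift along the tool's x, y, z in cm, then the turn about the tool's x in degrees. In form: claw dx dy dz turn; .... A call has 1 to 12 rows; each row shifts and turns the pose as measured when the row begins, along the tool's axes as they then stand; what a row does not reach is not made up. A row lasts 1/10 s, in which the tool goes at most 50 mm and 8.59 degrees, less where a joint would pass 70% of its speed; a pose out of reach is approached as far as the arm can. A call is refused whole if a number of a shift passes 5 or a number of a turn 8.59, either way. A call with a gripper value outside its range is refused whole. The fingers move at their own pace and stop on an object; the grip force is fixed at half the most. Time passes only in rows, so rows that do not move let the fingers close. It gives the time, the measured TCP pose, the force and the opening at its end, in the units of the state.
- env.read_state(): the state, without advancing time (a new reading comes with each control period).
- eyes.snapshot(name): name is "side" or "top" or "wrist"; returns the picture (384x512x3 uint8, blue, green, red); there is no depth.
- eyes.camera_info(name): a dict with "camera_matrix" (3x3 intrinsics, pixels), "rvec" (rotation vector, rad) and "tvec" (3), from world to camera coordinates, as OpenCV has them. Camera axes: x right, y down, z forward; pixel columns grow to the right and rows downward; lengths in m; the calibration is good to about 2 mm. The wrist camera is an equidistant fisheye: a pixel r from the principal point sees the ray r / f radians off the axis. A picture is of the moment at which its call begins: read the wrist's pose just before it. camera_info takes no time and is no camera call; for the wrist camera it gives the pose at the moment of the call.
- env.close_job(): hands the job in, once; it reports no verdict.
The state is a dict: "time_s": time; "q": joint angles; "qvel": joint speeds; "tau": joint torques, N m; "eef_pos": TCP position; "tool_rot": TCP orientation; "contact_force": force on the tool from outside, world axes, zero at the start; "moment": the same for the moment, N m; "width": finger opening in m.
Only numpy, scipy, OpenCV 4.12 (cv2) and the standard library are available. Lean on these libraries where they do the work, as an engineer would, in place of code of your own. Each camera call takes 0.05 s, during which the arm holds its last target.

## Working session

There is one attempt and no reset: what is moved stays moved. The work goes in short steps, Python scripts to look and compute and a tool call to move; the robot and the scene stay as the last step left them, time stands still between calls to the robot, and variables do not carry over. Pictures are saved under pics/ and viewed, and the job is handed in when it is done.

Besides the shell and the picture viewer there is one more tool, called as name(argument=value, ...) on one line, values as JSON. jog_arm: Moves the arm, as the interface text tells. Its arguments: {"type":"object","properties":{"commands":{"type":"string"}},"required":["commands"]}

```bash
ls; mkdir -p pics; python3 - <<'E'
from workcell import env, eyes
import cv2
s=env.read_state();print(s)
for n in ("side","top","wrist"):
    i=eyes.camera_info(n);print(n,i)
    cv2.imwrite(f"pics/{n}0.png",eyes.snapshot(n))
E
```

```text
pics
{'time_s': 0.0, 'q': array([ 1.18770884e+00,  2.91285984e-01, -1.54128569e-01,  1.12672529e+00,
       -1.34279858e-05,  1.43150438e+00]), 'qvel': array([-3.30141125e-05, -6.54889215e-04,  9.80767456e-04,  4.63549298e-04,
       -7.29962747e-04,  7.10694570e-04]), 'tau': array([-3.23257345e-04, -5.37147832e+01,  3.31369686e+01,  1.60065817e-02,
       -2.20055613e-04,  1.08651724e-05]), 'eef_pos': array([0.12655422, 0.50905229, 0.23072852]), 'tool_rot': array([ 0.70174158,  0.08552129,  0.70197773, -0.08644154]), 'contact_force': array([-0.66178223,  0.31429255,  0.51614656]), 'moment': array([0.02283171, 0.01409609, 0.03758089]), 'width': 0.08537887706638715}
side {'camera_matrix': array([[390.66589167,   0.        , 254.22565461],
       [  0.        , 390.66589167, 194.68111892],
       [  0.        ,   0.        ,   1.        ]]), 'rvec': array([ 2.32528799, -0.68380047,  0.26696247]), 'tvec': array([-0.45902454,  0.24227926,  1.01538679])}
top {'camera_matrix': array([[428.69683169,   0.        , 256.80927521],
       [  0.        , 428.69683169, 185.55778201],
       [  0.        ,   0.        ,   1.        ]]), 'rvec': array([ 2.17613698, -2.20657013,  0.09879464]), 'tvec': array([-0.02429933,  0.52164581,  1.0804343 ])}
wrist {'camera_matrix': array([[297.31863964,   0.        , 259.18997994],
       [  0.        , 297.31863964, 191.35707771],
       [  0.        ,   0.        ,   1.        ]]), 'rvec': array([-2.27519029, -1.77869577, -0.27251889]), 'tvec': array([-0.52415628, -0.03825427,  0.37954971])}
```

View pics/side0.png

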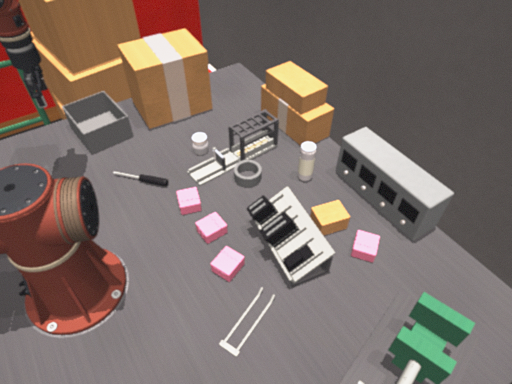

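View pics/top0.png

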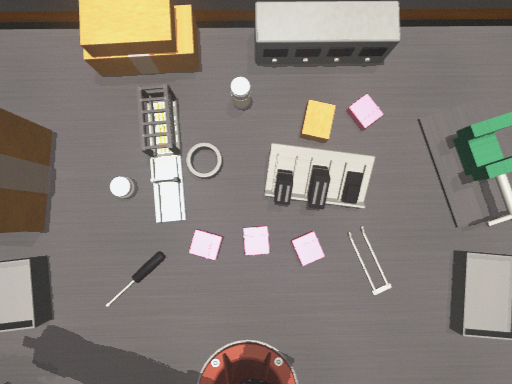

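View pics/wrist0.png

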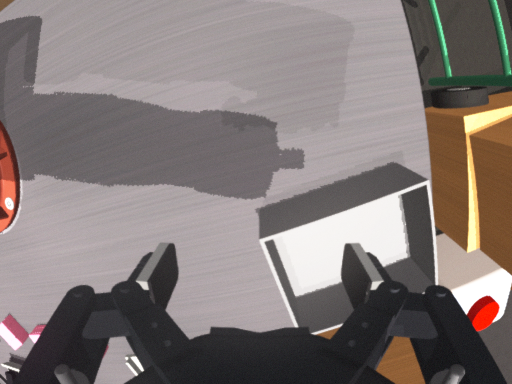

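The top view shows the rack at about (320,178) with three black objects: (284,187), (319,188) and (352,187). The bay is at about (163,150), with its sill at the lower end (169,190) and the cage at the top. The side view matches: rack at (290,235), bay at (235,155). Next I'll zoom in.

```bash
python3 - <<'E'
import cv2
t=cv2.imread("pics/top0.png");s=cv2.imread("pics/side0.png")
cv2.imwrite("pics/t_rack.png",cv2.resize(t[135:220,255:385],None,fx=6,fy=6,interpolation=cv2.INTER_CUBIC))
cv2.imwrite("pics/t_bay.png",cv2.resize(t[75:230,105:230],None,fx=3.8,fy=3.8,interpolation=cv2.INTER_CUBIC)) 
cv2.imwrite("pics/s_both.png",cv2.resize(s[105:290,180:340],None,fx=3.2,fy=3.2,interpolation=cv2.INTER_CUBIC))
E
```

```text
(no output)
```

View pics/t_rack.png

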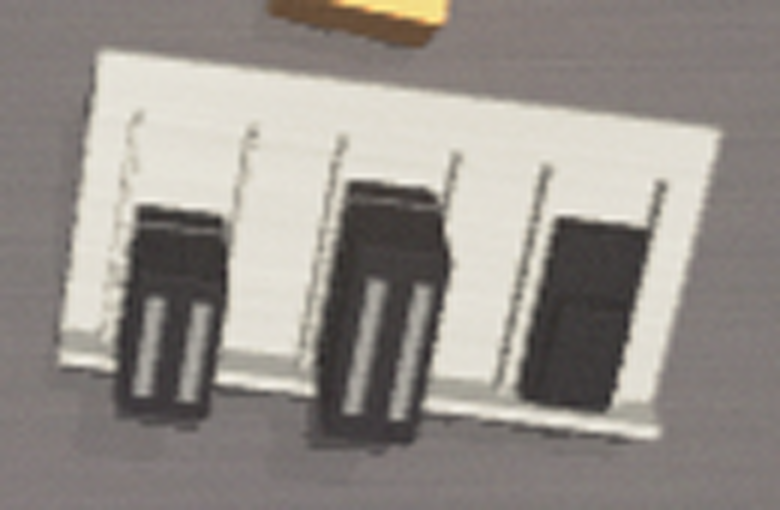

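View pics/t_bay.png

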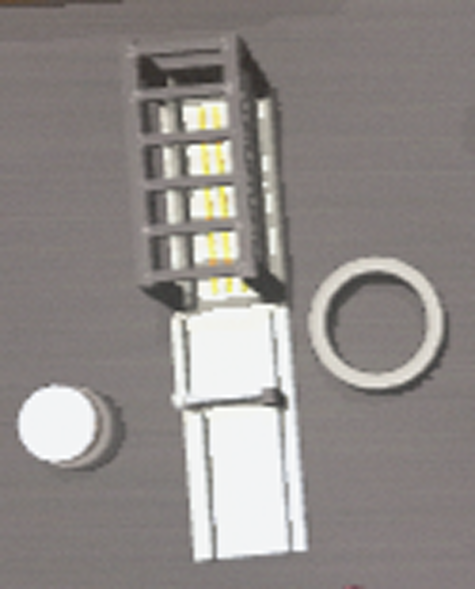

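View pics/s_both.png

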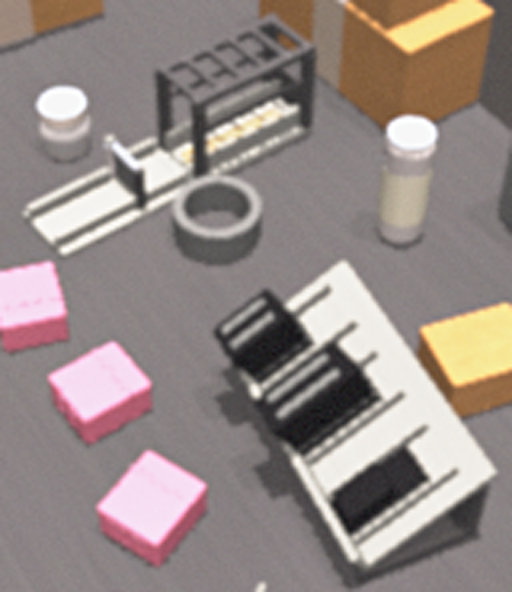

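Choosing by description: the black objects in the rack are the left (284,187), 62 mm class and tall = short pack; middle (319,188), the longest and tall = long pack; right (352,187), low with no contact strips = adapter. The pink blocks at (206,244), (257,240), (308,248) and (366,111) are decoys. Next I'll get rough positions from the top view.

```bash
cat > h.py <<'E'
import numpy as np, cv2
from workcell import env, eyes
from scipy.spatial.transform import Rotation as Ro
def ray(name,px,info=None):
    i=info or eyes.camera_info(name);K=i["camera_matrix"];R=cv2.Rodrigues(np.array(i["rvec"]))[0];t=np.array(i["tvec"]).reshape(3)
    a=(px[0]-K[0,2])/K[0,0];b=(px[1]-K[1,2])/K[1,1]
    if name=="wrist":
        r=np.hypot(a,b);d=np.array([a/r*np.sin(r),b/r*np.sin(r),np.cos(r)]) if r>1e-9 else np.array([0,0,1.])
    else: d=np.array([a,b,1.]);d/=np.linalg.norm(d)
    return -R.T@t,R.T@d
def onz(name,px,z,info=None):
    o,d=ray(name,px,info);return o+d*(z-o[2])/d[2]
def proj(name,P,info=None):
    i=info or eyes.camera_info(name);K=i["camera_matrix"];R=cv2.Rodrigues(np.array(i["rvec"]))[0];t=np.array(i["tvec"]).reshape(3)
    c=R@np.array(P)+t
    if name!="wrist": return K[:2,:2]@(c[:2]/c[2])+K[:2,2]
    th=np.arctan2(np.hypot(c[0],c[1]),c[2]);u=c[:2]/np.hypot(c[0],c[1])*th
    return K[:2,:2]@u+K[:2,2]
def tool():
    s=env.read_state();q=s["tool_rot"];return np.array(s["eef_pos"]),Ro.from_quat([q[1],q[2],q[3],q[0]]).as_matrix(),s
def delta(target,yvec=None):
    p,R,s=tool();d=(R.T@(np.array(target)-p))*100
    print("t",round(s["time_s"],2),"pos",p.round(4),"y-axis",R[:,1].round(3),"z-axis",R[:,2].round(3),"F",s["contact_force"].round(1),"w",round(s["width"],4))
    print("shift cm",d.round(2))
    if yvec is not None:
        y=np.array(yvec,float);y/=np.linalg.norm(y);yl=R.T@y;a=np.degrees(np.arctan2(yl[2],yl[1]));a=(a+90)%180-90
        print("turn deg",a.round(2))
E
python3 - <<'E'
from h import *
f=lambda x,y,s,ox,oy:(x/s+ox,y/s+oy)
B=lambda x,y,z:onz("top",f(x+.0,y,3.8,105,75),z).round(4)
nl=B(195,560,.024);nr=B(308,550,.024);pl=B(178,402,.06);pr=B(278,398,.06)
print("near",nl,nr,np.linalg.norm(nl-nr),"posts",pl,pr,np.linalg.norm(pl-pr))
for n,c in dict(rfl=(130,45),rfr=(240,35),rnl=(145,290),rnr=(240,270)).items(): print(n,B(*c,.116))
T=lambda x,y,z:onz("top",f(x,y,6,255,135),z).round(4)
print("rack lipL",T(60,360,.022),"lipR",T(660,437,.022),"backL",T(100,52,.13),"backR",T(720,130,.13))
print("jar",B(60,425,.06),"tape",B(377,323,.04),"canister",onz("top",(240,85),.13).round(3))
E
```

```text
near [0.4309 0.2241 0.024 ] [0.4365 0.1491 0.024 ] 0.07520877608364597 posts [0.5335 0.2276 0.06  ] [0.5352 0.1629 0.06  ] 0.06472232999514156
rfl [0.7525 0.2454 0.116 ]
rfr [0.7582 0.1771 0.116 ]
rnl [0.5981 0.2353 0.116 ]
rnr [0.6099 0.1769 0.116 ]
rack lipL [ 0.4966 -0.0521  0.022 ] lipR [ 0.4602 -0.3077  0.022 ] backL [ 0.6103 -0.0657  0.13  ] backR [ 0.5769 -0.306   0.13  ]
jar [0.5195 0.3036 0.06  ] tape [0.5862 0.1006 0.04  ] canister [0.75  0.006 0.13 ]
```

```bash
python3 - <<'E'
from h import *
i=eyes.camera_info("wrist");o,d=ray("wrist",(259.19,191.36))
p,R,s=tool();Rc=cv2.Rodrigues(i["rvec"])[0]
print("cam in tool",R.T@(o-p),"axis in tool",R.T@d,"imgx in tool",R.T@Rc.T[:,0])
delta([.47,.20,.30],[-.07,1,0])
E
```

```text
cam in tool [-0.14218024 -0.00024208 -0.07753589] axis in tool [9.53689082e-01 1.84952718e-04 3.00794115e-01] imgx in tool [-2.07283115e-04  9.99999978e-01  4.25486721e-05]
t 0.15 pos [0.1266 0.5092 0.2309] y-axis [ 0.241  0.97  -0.001] z-axis [ 0.97  -0.241 -0.   ] F [-0.1  0.   1.1] w 0.0852
shift cm [ -6.9  -21.72  40.79]
turn deg -17.98
```

jog_arm(commands="1 -2.3 0 0 -6; 1 -2.3 0 0 -6; 1 -2.3 0 0 -6")

```text
time_s: 0.45
eef_pos: [0.1257, 0.5068, 0.2979]
tool_rot: [0.705, -0.031, 0.708, 0.025]
contact_force: [0.0, 0.9, -0.6]
width: 0.0853
```

```bash
python3 - <<'E'
from h import *
delta([.43,.20,.30],[-.07,1,0])
E
```

```text
t 0.45 pos [0.1257 0.5068 0.2979] y-axis [-0.079  0.997 -0.009] z-axis [ 0.997  0.079 -0.004] F [ 0.   0.9 -0.6] w 0.0853
shift cm [ -0.05 -33.01  27.9 ]
turn deg 0.55
```

jog_arm(commands="1 0 -4 3.4 0; 1 0 -4 3.4 0; 1 0 -4 3.4 0; 1 0 -4 3.4 0; 1 0 -4 3.4 0; 1 0 -4 3.4 0; 1 0 -4 3.4 0; 1 0 -4 3.4 0")

```text
time_s: 1.25
eef_pos: [0.4114, 0.2254, 0.3008]
tool_rot: [0.706, -0.035, 0.707, 0.033]
contact_force: [1.0, 0.3, -0.3]
width: 0.0854
```

```bash
python3 - <<'E'
from h import *
delta([.43,.20,.30],[-.07,1,0])
i=eyes.camera_info("wrist");cv2.imwrite("pics/w1.png",eyes.snapshot("wrist"));import pickle;pickle.dump(i,open("w1.pkl","wb"))
E
```

```text
t 1.25 pos [0.4114 0.2254 0.3008] y-axis [-0.095  0.995 -0.003] z-axis [ 0.995  0.095 -0.001] F [ 1.   0.3 -0.3] w 0.0854
shift cm [ 0.09 -2.71  1.61]
turn deg 1.47
```

View pics/w1.png

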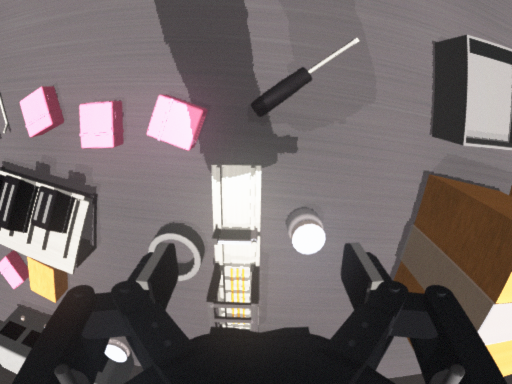

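Wrist view (up is towards the robot): the sill runs from (236,165) down to the doorway at about (237,232), with the cage below that, the tape at (177,257) and the jar at (307,233). I'll zoom in on the bay.

```bash
python3 - <<'E'
import cv2
t=cv2.imread("pics/w1.png")
cv2.imwrite("pics/w1z.png",cv2.resize(t[155:335,190:290],None,fx=3.3*1,fy=3.3,interpolation=cv2.INTER_CUBIC)) 
cv2.imwrite("pics/w1zz.png",cv2.resize(t[155:255,195:280],None,fx=6,fy=6,interpolation=cv2.INTER_CUBIC)) 
E
```

```text
(no output)
```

View pics/w1zz.png

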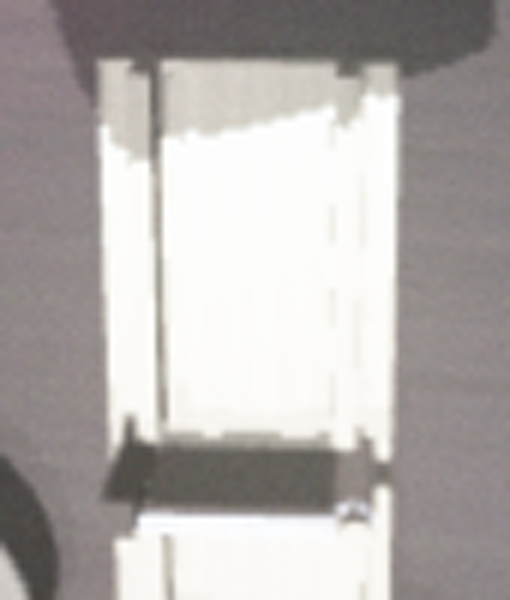

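```bash
python3 - <<'E'
from h import *
import pickle
i=pickle.load(open("w1.pkl","rb"))
W=lambda x,y,z:onz("wrist",(x/6+195,y/6+155),z,i).round(4)
for n,x,y in [("outL near",98,62),("outR near",400,62),("inL near",162,62),("inR near",338,62),("outL door",108,440),("outR door",388,460),("inL door",165,440),("inR door",330,435)]:
    print(n,W(x,y,.0),W(x,y,.008),W(x,y,.024))
for n,x,y in [("flapTopL",140,520),("flapTopR",370,515)]: print(n,W(x,y,.053),W(x,y,.06))
print(W(150,440,.008),W(335,440,.008))
E
```

```text
outL near [ 0.4383  0.1534 -0.    ] [0.4364 0.1545 0.008 ] [0.4327 0.1569 0.024 ]
outR near [0.4312 0.2304 0.    ] [0.4295 0.2302 0.008 ] [0.426  0.2298 0.024 ]
inL near [0.4368 0.1699 0.    ] [0.435  0.1708 0.008 ] [0.4313 0.1725 0.024 ]
inR near [0.4327 0.2147 0.    ] [0.431  0.2148 0.008 ] [0.4274 0.2149 0.024 ]
outL door [0.5439 0.1609 0.    ] [0.5401 0.1619 0.008 ] [0.5326 0.164  0.024 ]
outR door [0.542 0.238 0.   ] [0.5382 0.2377 0.008 ] [0.5307 0.2369 0.024 ]
inL door [0.5422 0.1767 0.    ] [0.5384 0.1774 0.008 ] [0.5309 0.1789 0.024 ]
inR door [0.536  0.2216 0.    ] [0.5324 0.2215 0.008 ] [0.5251 0.2214 0.024 ]
flapTopL [0.5398 0.1765 0.053 ] [0.5361 0.1772 0.06  ]
flapTopR [0.5324 0.2327 0.053 ] [0.5289 0.2325 0.06  ]
[0.5389 0.1734 0.008 ] [0.5337 0.223  0.008 ]
```

View pics/w1z.png

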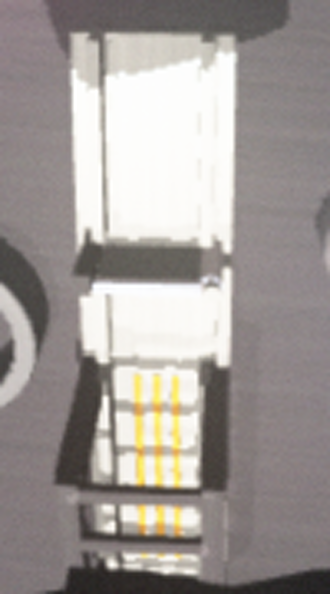

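```bash
python3 - <<'E'
from h import *
f=lambda x,y,s,ox,oy:(x/s+ox,y/s+oy)
B=lambda x,y,z:onz("top",f(x+.0,y,3.8,105,75),z).round(4)
for z in (.004,.024): print(B(195,560,z),B(308,550,z))
delta([.42,-.16,.30],[.14,.99,0])
E
```

```text
[0.4308 0.2285 0.004 ] [0.4364 0.1521 0.004 ]
[0.4309 0.2241 0.024 ] [0.4365 0.1491 0.024 ]
t 1.3 pos [0.4164 0.2209 0.3005] y-axis [-0.091  0.996 -0.006] z-axis [0.996 0.091 0.001] F [ 4.5 -4.3 -0.1] w 0.0853
shift cm [  0.26 -37.96  -3.12]
turn deg 13.28
```

jog_arm(commands="1 0 -4 0 6.6; 1 0 -4 0.5 6.7; 1 0 -5 0.5 0; 1 0 -5 0.5 0; 1 0 -5 0.5 0; 1 0 -5 0.5 0; 1 0 -5 0.5 0; 1 0 -5 0.5 0; 1 0 0 0 0; 1 0 0 0 0")

```text
time_s: 2.3
eef_pos: [0.4083, -0.1664, 0.3002]
tool_rot: [0.705, 0.054, 0.705, -0.057]
contact_force: [0.3, 0.4, 0.2]
width: 0.0852
```

```bash
python3 - <<'E'
from h import *
delta([.42,-.16,.30],[.14,.99,0])
i=eyes.camera_info("wrist");im=eyes.snapshot("wrist");cv2.imwrite("pics/w2.png",im);import pickle;pickle.dump(i,open("w2.pkl","wb"))
E
```

```text
t 2.3 pos [ 0.4083 -0.1664  0.3002] y-axis [ 0.156  0.988 -0.005] z-axis [ 0.988 -0.156  0.001] F [0.3 0.4 0.2] w 0.0852
shift cm [0.01 0.81 1.05]
turn deg -0.95
```

View pics/w2.png

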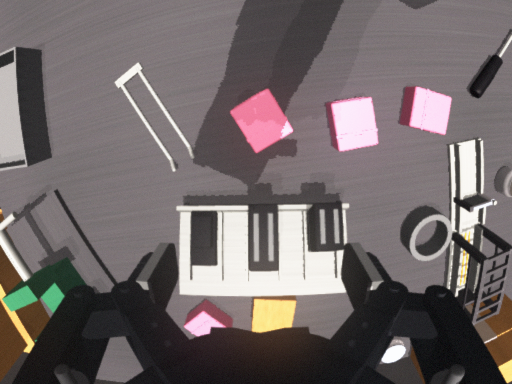

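In this view the rack is at rows 205-295. The long pack is at (263,237), the short at (325,227), the adapter at (203,238). Close crop to check the choice:

```bash
python3 - <<'E'
import cv2
t=cv2.imread("pics/w2.png")
cv2.imwrite("pics/w2z.png",cv2.resize(t[190:300,170:355],None,fx=4.3,fy=4.3,interpolation=cv2.INTER_CUBIC)) 
E
```

```text
(no output)
```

View pics/w2z.png

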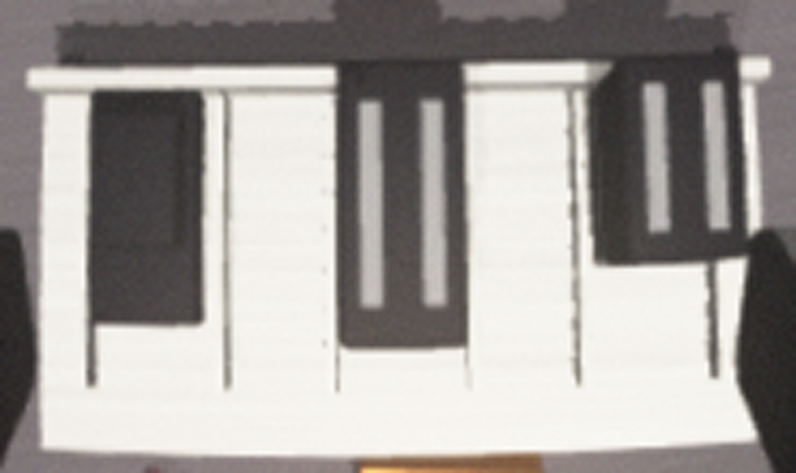

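```bash
python3 - <<'E'
from h import *
import pickle
i=pickle.load(open("w2.pkl","rb"))
W=lambda x,y,z:onz("wrist",(x/4.3+170,y/4.3+190),z,i)
a=[W(338,62,.0907),W(463,60,.0907),W(343,347,.1332),W(467,347,.1332)]
b=[W(627,62,.0906),W(738,55,.0906),W(632,262,.1216),W(747,254,.1216)]
l=[W(28,78,.022),W(770,70,.022),W(40,78,.03),W(757,70,.03)]
for c in (a,b,l): print(np.round(c,4).tolist())
for c,L in ((a,85),(b,62)):
    nm=(c[0]+c[1])/2;fm=(c[2]+c[3])/2;print("mid",nm,fm,"w",np.linalg.norm(c[0]-c[1]),np.linalg.norm(c[2]-c[3]),"len",np.linalg.norm(fm-nm),"head",np.degrees(np.arctan2(*(fm-nm)[1::-1])))
    d=fm-nm;xh=np.array([d[0],d[1],0])/np.hypot(d[0],d[1])
    print("centre",(nm+fm)/2+xh*.0175-[0,0,.0303])
d=l[1]-l[0];print("lip",np.linalg.norm(d),"rack head",np.degrees(np.arctan2(-d[0],d[1])),(l[0]+l[1])/2)
# side pixel checks in top
E
```

```text
[[0.4562, -0.1888, 0.0907], [0.4612, -0.1525, 0.0907], [0.5267, -0.1979, 0.1332], [0.5323, -0.163, 0.1332]]
[[0.4696, -0.1044, 0.0906], [0.4729, -0.0704, 0.0906], [0.5193, -0.1125, 0.1216], [0.5231, -0.0782, 0.1216]]
[[0.4697, -0.3079, 0.022], [0.5083, -0.0425, 0.022], [0.4678, -0.3005, 0.03], [0.5041, -0.0494, 0.03]]
mid [ 0.45871691 -0.17063035  0.0907    ] [ 0.52948711 -0.18045525  0.1332    ] w 0.03660579041663475 0.03528940690284848 len 0.08313362431372227 head -7.903753258637626
centre [ 0.51143577 -0.17794921  0.08165   ]
mid [ 0.47128864 -0.08741163  0.0906    ] [ 0.52120032 -0.09534091  0.1216    ] w 0.034153686104202094 0.03452738632424516 len 0.059287850940647285 head -9.02692733656141
centre [ 0.51352774 -0.09412199  0.0758    ]
lip 0.2681754653739955 rack head -8.256723264574493 [ 0.48899793 -0.17520921  0.022     ]
```

```bash
cat >> h.py <<'E'
def corners(c,head,L,tilt):
    h=np.radians(head);t=np.radians(tilt);f=np.array([np.cos(h),np.sin(h),0]);u=np.array([0,0,1.]);y=np.array([-np.sin(h),np.cos(h),0])
    x=f*np.cos(t)+u*np.sin(t);z=-f*np.sin(t)+u*np.cos(t)
    return [np.array(c)+x*sx*L/2+y*sy*.019+z*.035 for sx in(-1,1) for sy in(-1,1)]
E
python3 - <<'E'
from h import *
for n in("top","side"):
  im=cv2.imread(f"pics/{n}0.png");im=cv2.resize(im,None,fx=4,fy=4,interpolation=cv2.INTER_CUBIC)
  for c,L in (((.5114,-.1779,.0816),.085),((.5135,-.0941,.0758),.062)):
    for P in corners(c,-8.2,L,30):
        p=proj(n,P);cv2.circle(im,(int(p[0]*4+2),int(p[1]*4+2)),4,(0,0,255),-1)
  im=im[540:900,1020:1540] if n=="top" else im[720:1120,960:1360]
  cv2.imwrite(f"pics/chk_{n}.png",im)
E
```

```text
(no output)
```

View pics/chk_top.png

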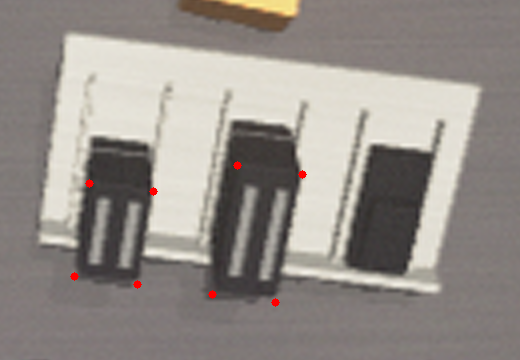

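View pics/chk_side.png

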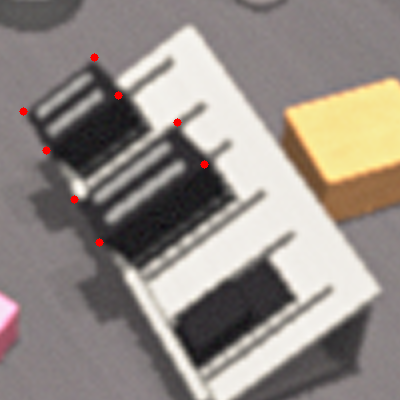

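```bash
python3 - <<'E'
from h import *
delta([.5135,-.178,.18],[.1426,.99,0])
E
```

```text
t 2.35 pos [ 0.4085 -0.1661  0.3001] y-axis [ 0.155  0.988 -0.006] z-axis [ 0.988 -0.155  0.001] F [-0.6  0.3 -0.6] w 0.0852
shift cm [12.02  0.53 10.55]
turn deg -0.74
```

jog_arm(commands="0.8 1 0.2 3.5 -0.7; 0.8 3 0.2 3.5 0; 0.8 3.5 0.1 3 0; 0.8 3.5 0 0.6 0; 0.8 1 0 0 0; 0.8 0 0 0 0")

```text
time_s: 2.95
eef_pos: [0.52, -0.1694, 0.1783]
tool_rot: [0.707, 0.045, 0.704, -0.049]
contact_force: [1.2, 0.2, 0.9]
width: 0.0686
```

```bash
python3 - <<'E'
from h import *
delta([.5135,-.178,.070],[.1426,.99,0])
cv2.imwrite("pics/w3.png",eyes.snapshot("wrist"))
E
```

```text
t 2.95 pos [ 0.52   -0.1694  0.1783] y-axis [ 0.133  0.991 -0.007] z-axis [ 0.991 -0.132  0.004] F [1.2 0.2 0.9] w 0.0686
shift cm [10.84 -0.87 -0.57]
turn deg 0.58
```

View pics/w3.png

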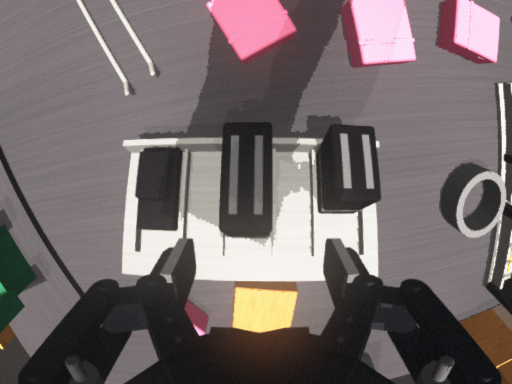

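```bash
python3 - <<'E'
from h import *
# pose unchanged since snapshot
a=[onz("wrist",p,z) for p,z in (((223,124),.0895),((271,124),.0895),((221,235),.1315),((272,236),.1315))]
print(np.round(a,4).tolist()); m=sum(a)/4;print(m+np.array([.99,-.142,0])*.0175-[0,0,.0303])
b=[onz("wrist",p,z) for p,z in (((333,126),.0895),((375,127),.0895),((340,190),.1215),((379,190),.1215))]
print(np.round(b,4).tolist())
E
```

```text
[[0.4577, -0.1903, 0.0895], [0.4628, -0.1534, 0.0895], [0.5314, -0.199, 0.1315], [0.5368, -0.1631, 0.1315]]
[ 0.51450755 -0.17892444  0.0802    ]
[[0.4699, -0.1048, 0.0895], [0.4738, -0.069, 0.0895], [0.5124, -0.1104, 0.1215], [0.5164, -0.0799, 0.1215]]
```

jog_arm(commands="0.8 1 -0.9 -0.55 0.6; 0.8 2.5 0 0 0; 0.8 2.5 0 0 0; 0.8 2.3 0 0 0; 0.8 2.3 0 0 0; 0.8 0 0 0 0")

```text
time_s: 3.6
eef_pos: [0.5152, -0.1833, 0.079]
tool_rot: [0.712, 0.047, 0.699, -0.057]
contact_force: [0.5, 0.1, 0.2]
width: 0.0686
```

```bash
python3 - <<'E'
from h import *
delta([.514,-.178,.070],[.1426,.99,0])
E
```

```text
t 3.6 pos [ 0.5152 -0.1833  0.079 ] y-axis [ 0.147  0.989 -0.013] z-axis [ 0.989 -0.146  0.019] F [0.5 0.1 0.2] w 0.0686
shift cm [ 0.89  0.52 -0.21]
turn deg -0.23
```

jog_arm(commands="0.8 0.8 0.5 -0.2 0; 0.8 0.1 0 0 0; 0.42 0 0 0 0; 0.3 0 0 0 0; 0.3 0 0 0 0; 0.3 0 0 0 0; 0.3 0 0 0 0")

```text
time_s: 4.3
eef_pos: [0.5156, -0.1795, 0.0747]
tool_rot: [0.714, 0.046, 0.696, -0.058]
contact_force: [0.7, -0.4, -3.7]
width: 0.0377
```

jog_arm(commands="0.3 -1 0 0 0; 0.3 -2 0 0 0; 0.3 -3 0 0 0; 0.3 -3 0 0 0; 0.3 -2 0 0 0; 0.3 -1 0 0 0; 0.3 0 0 0 0")

```text
time_s: 5.0
eef_pos: [0.5105, -0.1764, 0.2001]
tool_rot: [0.712, 0.047, 0.698, -0.058]
contact_force: [0.1, 0.9, -5.8]
width: 0.0377
```

```bash
python3 - <<'E'
from h import *
p,R,s=tool();print(R.round(3))
i=eyes.camera_info("wrist");cv2.imwrite("pics/w4.png",eyes.snapshot("wrist"));cv2.imwrite("pics/s4.png",eyes.snapshot("side"))
f=np.array([np.cos(np.radians(4.1)),np.sin(np.radians(4.1)),0]);E=np.array([.4335,.191,.008])
print("door",E+.105*f)
delta(list((E+f*.0298+[0,0,.12])),[-.0715,.997,0])
E
```

```text
[[ 0.018  0.148  0.989]
 [-0.017  0.989 -0.148]
 [-1.    -0.014  0.02 ]]
door [0.53823128 0.19850723 0.008     ]
t 5.1 pos [ 0.5097 -0.176   0.1983] y-axis [ 0.148  0.989 -0.013] z-axis [ 0.989 -0.148  0.018] F [-0.6  0.2 -5.8] w 0.0374
shift cm [  6.38  35.91 -10.17]
turn deg -12.6
```

View pics/w4.png

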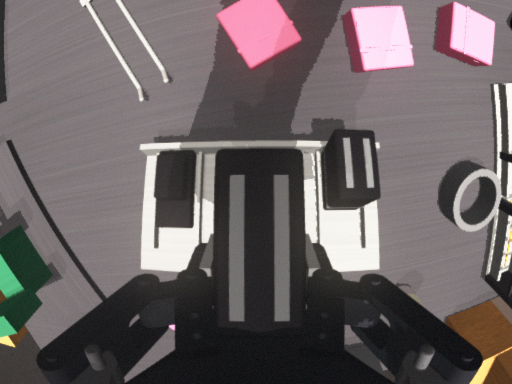

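View pics/s4.png

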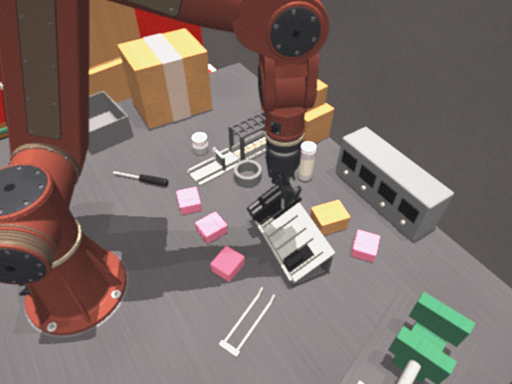

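jog_arm(commands="0.3 -1 2 -1 -4.2; 0.3 -0.5 4 -1 -4.2; 0.3 0 4 -1 -4.2; 0.3 0 4 -1 0; 0.3 0 4 -1 0; 0.3 0 4 -1 0; 0.3 0 4 -1 0; 0.3 0 3 0 0; 0.3 0 0 0 0")

```text
time_s: 6.0
eef_pos: [0.4209, 0.1216, 0.1962]
tool_rot: [0.706, -0.032, 0.708, 0.023]
contact_force: [-0.8, -0.2, -4.8]
width: 0.0376
```

```bash
python3 - <<'E'
from h import *
f=np.array([np.cos(np.radians(4.1)),np.sin(np.radians(4.1)),0]);E=np.array([.4335,.191,.008])
p,R,s=tool();print(R.round(3))
delta(list((E+f*.0298+[0,0,.12])),[-.0715,.997,0])
E
```

```text
[[-0.002 -0.076  0.997]
 [-0.013  0.997  0.076]
 [-1.    -0.013 -0.003]]
t 6.0 pos [0.4209 0.1216 0.1962] y-axis [-0.076  0.997 -0.013] z-axis [ 0.997  0.076 -0.003] F [-0.8 -0.2 -4.8] w 0.0376
shift cm [6.72 6.89 4.79]
turn deg 0.28
```

jog_arm(commands="0.3 0.5 2.5 1.5 0.3; 0.3 1 2.5 1.5 0; 0.3 2 1.5 1.3 0; 0.3 2 0.5 0.5 0; 0.3 1 0 0 0; 0.3 0 0 0 0")

```text
time_s: 6.6
eef_pos: [0.4607, 0.1952, 0.1216]
tool_rot: [0.702, -0.032, 0.711, 0.02]
contact_force: [0.0, 0.4, -5.1]
width: 0.0374
```

```bash
python3 - <<'E'
from h import *
f=np.array([np.cos(np.radians(4.1)),np.sin(np.radians(4.1)),0]);E=np.array([.4335,.191,.008])
delta(list((E+f*.0298+[0,0,.055])),[-.0715,.997,0])
i=eyes.camera_info("wrist");cv2.imwrite("pics/w5.png",eyes.snapshot("wrist"))
for n in("side","top"):
    im=eyes.snapshot(n);c=im[75:235,105:235] if n=="top" else im[85:240,160:300]
    cv2.imwrite(f"pics/{n}5.png",cv2.resize(c,None,fx=3.7,fy=3.7,interpolation=cv2.INTER_CUBIC))
E
```

```text
t 6.6 pos [0.4607 0.1952 0.1216] y-axis [-0.073  0.997 -0.016] z-axis [ 0.997  0.073 -0.013] F [ 0.   0.4 -5.1] w 0.0374
shift cm [ 5.86 -0.13  0.31]
turn deg 0.06
```

View pics/w5.png

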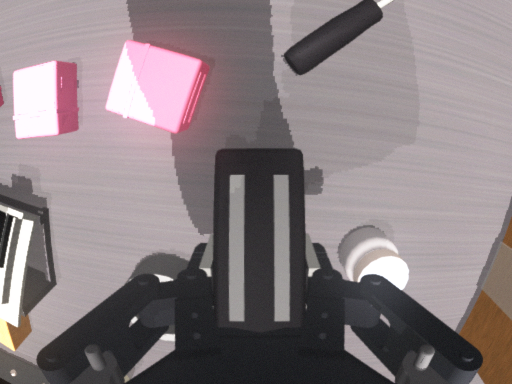

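View pics/side5.png

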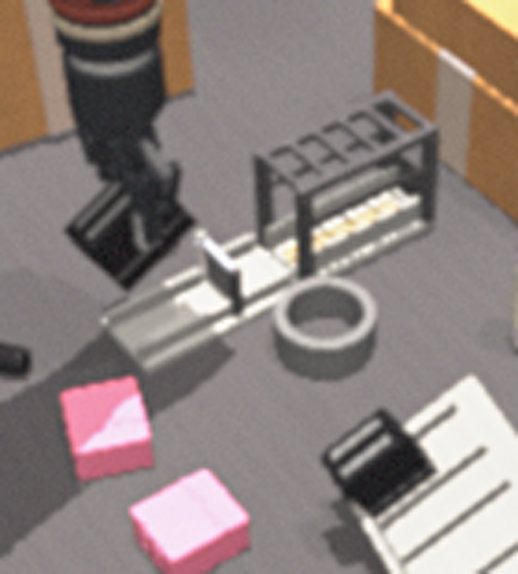

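View pics/top5.png

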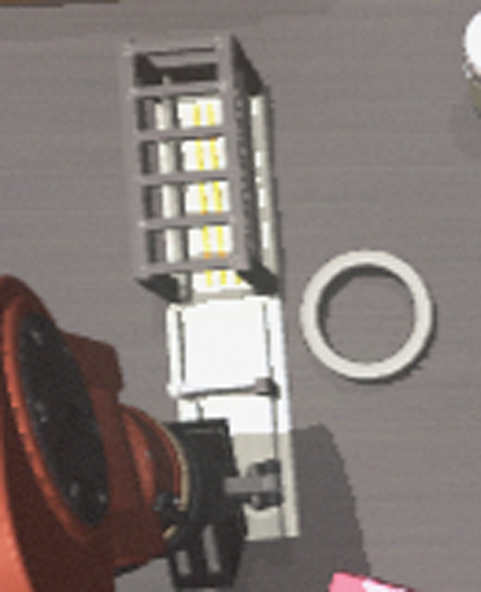

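jog_arm(commands="0.3 2 -0.1 0.2 0; 0.3 2 0 0.1 0; 0.3 1 0 0 0; 0.3 0.5 0 0 0; 0.3 0 0 0 0")

```text
time_s: 7.25
eef_pos: [0.4685, 0.1929, 0.0727]
tool_rot: [0.707, -0.029, 0.706, 0.02]
contact_force: [1.1, 0.1, -5.2]
width: 0.0373
```

```bash
python3 - <<'E'
from h import *
f=np.array([np.cos(np.radians(4.1)),np.sin(np.radians(4.1)),0]);E=np.array([.4335,.191,.008])
delta(list((E+f*.0298+[0,0,.046])),[-.0715,.997,0])
for n in("side","top"):
    im=eyes.snapshot(n);c=im[115:235,145:215] if n=="top" else im[125:210,170:260]
    cv2.imwrite(f"pics/{n}6.png",cv2.resize(c,None,fx=5,fy=5,interpolation=cv2.INTER_CUBIC))
E
```

```text
t 7.25 pos [0.4685 0.1929 0.0727] y-axis [-0.07   0.997 -0.014] z-axis [0.998 0.07  0.   ] F [ 1.1  0.1 -5.2] w 0.0373
shift cm [ 1.86  0.09 -0.52]
turn deg -0.11
```

View pics/side6.png

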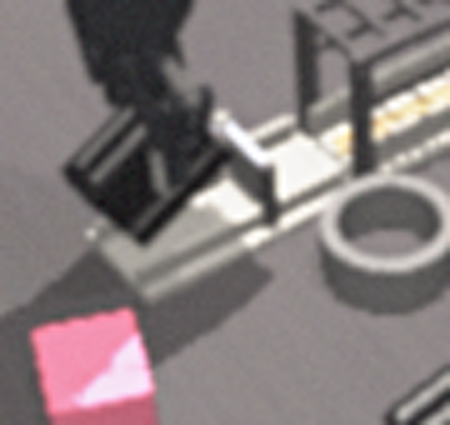

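View pics/top6.png

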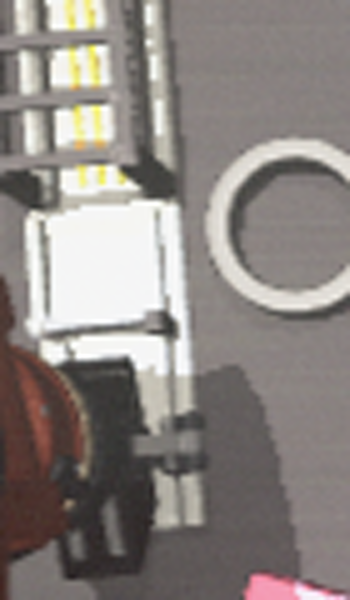

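jog_arm(commands="0.3 0.6 0.1 -0.4 0; 0.3 0.5 0 -0.1 0; 0.3 0.3 0 0 0")

```text
time_s: 7.65
eef_pos: [0.4648, 0.1941, 0.06]
tool_rot: [0.708, -0.029, 0.705, 0.02]
contact_force: [0.4, -0.6, -5.3]
width: 0.0374
```

```bash
python3 - <<'E'
from h import *
f=np.array([np.cos(np.radians(4.1)),np.sin(np.radians(4.1)),0]);E=np.array([.4335,.191,.008])
delta(list((E+f*.0298+[0,0,.046])),[-.0715,.997,0])
E
```

```text
t 7.65 pos [0.4648 0.1941 0.06  ] y-axis [-0.07   0.997 -0.013] z-axis [0.998 0.07  0.004] F [ 0.4 -0.6 -5.3] w 0.0374
shift cm [ 0.6  -0.08 -0.16]
turn deg -0.09
```

jog_arm(commands="0.3 0.4 0 -0.1 0; 0.3 0.4 0 0 0; 0.3 0.3 0 0 0")

```text
time_s: 7.95
eef_pos: [0.4662, 0.1945, 0.0499]
tool_rot: [0.71, -0.029, 0.703, 0.021]
contact_force: [2.1, -1.8, 24.2]
width: 0.0373
```

jog_arm(commands="0.3 0.1 0 0.6 0; 0.3 0.3 0 0.6 0")

```text
time_s: 8.15
eef_pos: [0.478, 0.1956, 0.0471]
tool_rot: [0.71, -0.029, 0.703, 0.021]
contact_force: [-2.7, -1.3, 6.2]
width: 0.0373
```

```bash
python3 - <<'E'
from h import *
delta([.47,.194,.05])
for n in("side",):
    im=eyes.snapshot(n);c=im[125:210,170:260]
    cv2.imwrite(f"pics/{n}7.png",cv2.resize(c,None,fx=5,fy=5,interpolation=cv2.INTER_CUBIC))
E
```

```text
t 8.15 pos [0.478  0.1956 0.0471] y-axis [-0.071  0.997 -0.012] z-axis [0.997 0.071 0.009] F [-2.7 -1.3  6.2] w 0.0373
shift cm [-0.3  -0.11 -0.8 ]
```

View pics/side7.png

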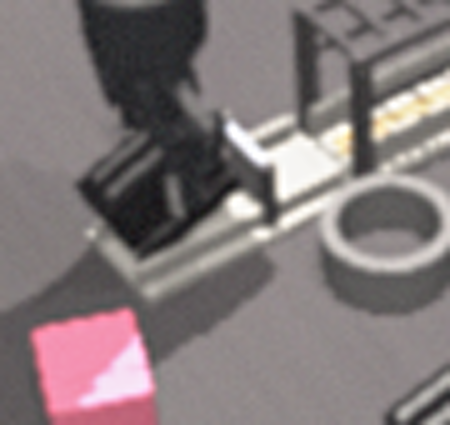

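It is rotating towards upright in the pads with small forces, so I'll continue along the arc.

jog_arm(commands="0.3 0.4 0 0.5 0; 0.3 0.4 0 0.5 0; 0.3 0.4 0 0.4 0")

```text
time_s: 8.5
eef_pos: [0.4932, 0.1966, 0.0362]
tool_rot: [0.71, -0.029, 0.703, 0.021]
contact_force: [-2.5, -0.5, 5.8]
width: 0.0378
```

```bash
python3 - <<'E'
from h import *
delta([.47,.194,.05])
for n in("side",):
    im=eyes.snapshot(n);c=im[125:210,170:260]
    cv2.imwrite(f"pics/{n}8.png",cv2.resize(c,None,fx=5,fy=5,interpolation=cv2.INTER_CUBIC))
E
```

```text
t 8.5 pos [0.4932 0.1966 0.0362] y-axis [-0.071  0.997 -0.011] z-axis [0.997 0.071 0.01 ] F [-2.5 -0.5  5.8] w 0.0378
shift cm [-1.4  -0.11 -2.31]
```

View pics/side8.png

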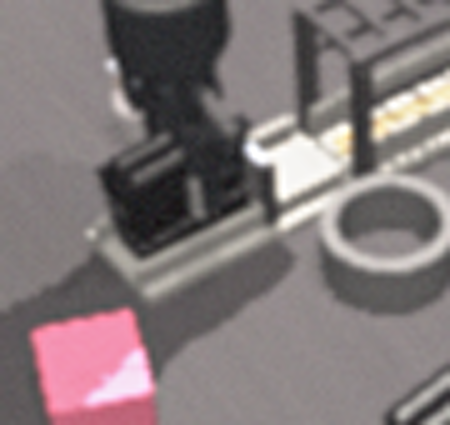

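jog_arm(commands="0.6 0 0 0 0; 0.6 0 0 0 0; 0.6 0 0 0 0; 0.6 -0.5 0 0 0; 0.6 -2 0 0 0; 0.6 -4 0 0 0; 0.6 -4 0 0 0; 0.6 -3 0 -2 0; 0.3 0 0 -4 0; 0 0 0 -5 0; 0 0 0 0 0")

```text
time_s: 9.65
eef_pos: [0.3796, 0.19, 0.1775]
tool_rot: [0.712, -0.028, 0.701, 0.021]
contact_force: [0.3, -0.6, -0.3]
width: 0.0082
```

```bash
python3 - <<'E'
from h import *
delta([.47,.194,.05])
import pickle
i=eyes.camera_info("wrist");cv2.imwrite("pics/w9.png",eyes.snapshot("wrist"));pickle.dump(i,open("w9.pkl","wb"))
for n in("side",):
    im=eyes.snapshot(n);c=im[105:210,170:280]
    cv2.imwrite(f"pics/{n}9.png",cv2.resize(c,None,fx=5,fy=5,interpolation=cv2.INTER_CUBIC))
E
```

```text
t 9.65 pos [0.3796 0.19   0.1775] y-axis [-0.07   0.998 -0.01 ] z-axis [0.997 0.07  0.015] F [ 0.3 -0.6 -0.3] w 0.0082
shift cm [12.89 -0.1   8.86]
```

View pics/side9.png

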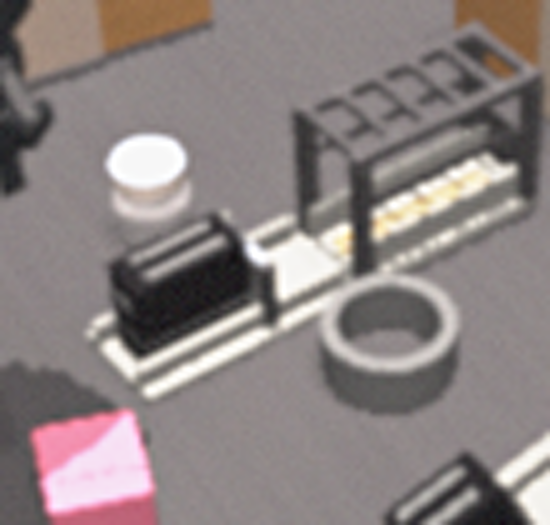

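View pics/w9.png

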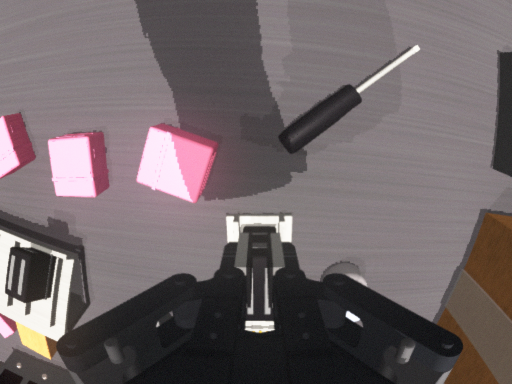

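jog_arm(commands="0 3 -0.1 0 0; 0 4 -0.1 0 0; 0 3.5 0 0 0; 0 0.5 0 1 0; 0 0 0 1.5 0; 0 0 0 1 0; 0 0 0 0 0")

```text
time_s: 10.45
eef_pos: [0.4371, 0.1928, 0.0708]
tool_rot: [0.718, -0.026, 0.695, 0.022]
contact_force: [-0.8, -0.0, -0.9]
width: -0.0004
```

```bash
python3 - <<'E'
from h import *
f=np.array([np.cos(np.radians(4.1)),np.sin(np.radians(4.1)),0]);E=np.array([.4335,.191,.008])
delta(list(E+f*.154+[0,0,.053]),[-.0715,.997,0])
im=eyes.snapshot("side");c=im[105:210,170:280]
cv2.imwrite(f"pics/side10.png",cv2.resize(c,None,fx=5,fy=5,interpolation=cv2.INTER_CUBIC))
E
```

```text
t 10.45 pos [0.4371 0.1928 0.0708] y-axis [-0.068  0.998 -0.007] z-axis [0.997 0.068 0.033] F [-0.8 -0.  -0.9] w -0.0004
shift cm [ 1.47 -0.09 14.99]
turn deg -0.21
```

View pics/side10.png

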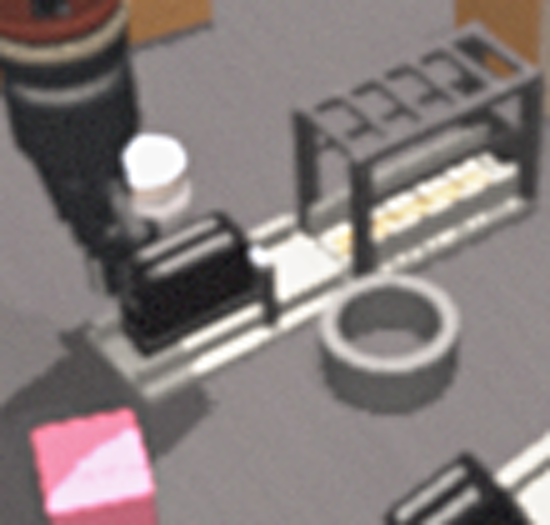

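jog_arm(commands="0 0.6 0 0 0; 0 0.4 0 0.5 0; 0 0.1 0 1 0; 0 0.05 0 1.2 0; 0 0.05 0 1.2 0; 0 0.05 0 1.2 0")

```text
time_s: 11.1
eef_pos: [0.4749, 0.1947, 0.0578]
tool_rot: [0.711, -0.028, 0.702, 0.022]
contact_force: [-7.7, -1.1, 5.1]
width: -0.0002
```

```bash
python3 - <<'E'
from h import *
f=np.array([np.cos(np.radians(4.1)),np.sin(np.radians(4.1)),0]);E=np.array([.4335,.191,.008])
delta(list(E+f*.154+[0,0,.053]),[-.0715,.997,0])
im=eyes.snapshot("side");c=im[105:210,170:280]
cv2.imwrite(f"pics/side11.png",cv2.resize(c,None,fx=5,fy=5,interpolation=cv2.INTER_CUBIC))
E
```

```text
t 11.1 pos [0.4749 0.1947 0.0578] y-axis [-0.071  0.997 -0.009] z-axis [0.997 0.071 0.011] F [-7.7 -1.1  5.1] w -0.0002
shift cm [-0.19 -0.06 11.24]
turn deg -0.05
```

View pics/side11.png

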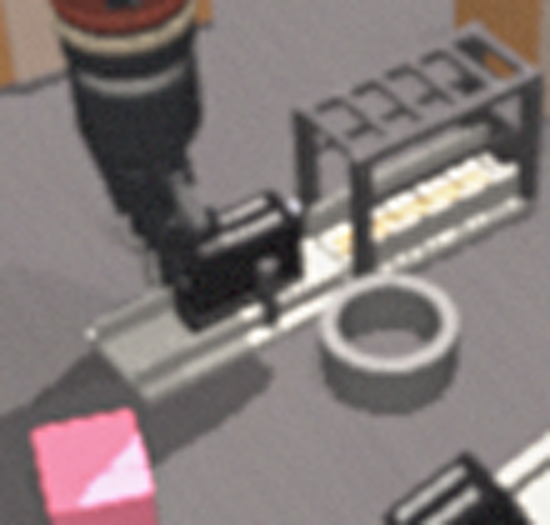

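jog_arm(commands="0 -0.1 0 1.2 0; 0 0 0 1.2 0; 0 0 0 1.2 0; 0 0 0 1.2 0")

```text
time_s: 11.55
eef_pos: [0.5202, 0.1977, 0.0579]
tool_rot: [0.708, -0.029, 0.705, 0.022]
contact_force: [-5.6, -1.6, 4.2]
width: -0.0
```

```bash
python3 - <<'E'
from h import *
f=np.array([np.cos(np.radians(4.1)),np.sin(np.radians(4.1)),0]);E=np.array([.4335,.191,.008])
delta(list(E+f*.154+[0,0,.053]),[-.0715,.997,0])
for n in("side","top"):
    im=eyes.snapshot(n);c=im[75:235,105:235] if n=="top" else im[105:210,170:280]
    cv2.imwrite(f"pics/{n}12.png",cv2.resize(c,None,fx=3.7,fy=3.7,interpolation=cv2.INTER_CUBIC))
E
```

```text
t 11.55 pos [0.5202 0.1977 0.0579] y-axis [-0.071  0.997 -0.01 ] z-axis [0.997 0.071 0.005] F [-5.6 -1.6  4.2] w -0.0
shift cm [-0.28 -0.05  6.7 ]
turn deg -0.0
```

View pics/side12.png

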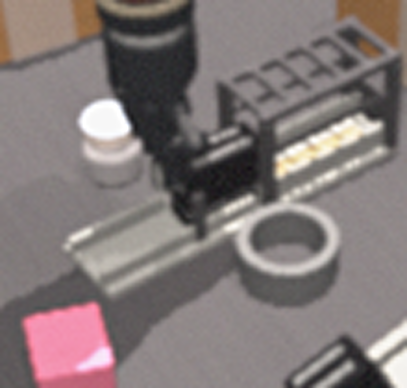

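View pics/top12.png

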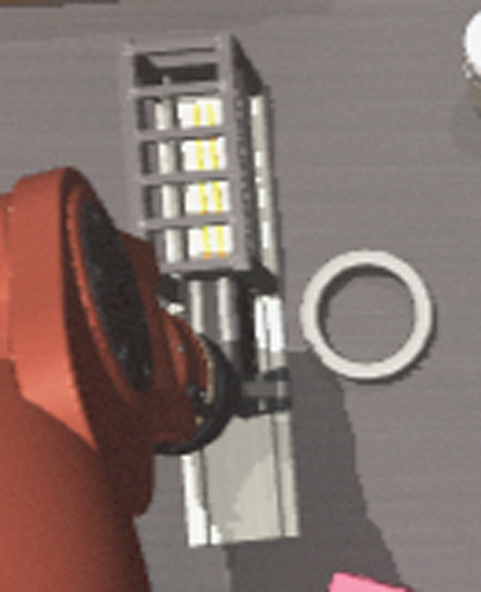

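jog_arm(commands="0 -0.2 0 1.2 0; 0 -0.1 0 1.2 0; 0 0 0 1.2 0; 0 0 0 1.2 0; 0 0 0 1.2 0; 0 0 0 0.7 0; 0 0 0 0 0")

```text
time_s: 12.35
eef_pos: [0.5849, 0.202, 0.0598]
tool_rot: [0.707, -0.029, 0.706, 0.021]
contact_force: [-0.2, 0.3, 0.9]
width: -0.0001
```

```bash
python3 - <<'E'
from h import *
f=np.array([np.cos(np.radians(4.1)),np.sin(np.radians(4.1)),0]);E=np.array([.4335,.191,.008])
delta(list(E+f*.157+[0,0,.053]),[-.0715,.997,0])
for n in("side","top"):
    im=eyes.snapshot(n);c=im[75:235,105:235] if n=="top" else im[105:210,170:280]
    cv2.imwrite(f"pics/{n}13.png",cv2.resize(c,None,fx=3.7,fy=3.7,interpolation=cv2.INTER_CUBIC))
E
```

```text
t 12.35 pos [0.5849 0.202  0.0598] y-axis [-0.072  0.997 -0.011] z-axis [0.997 0.072 0.001] F [-0.2  0.3  0.9] w -0.0001
shift cm [-0.12 -0.01  0.52]
turn deg 0.01
```

View pics/side13.png

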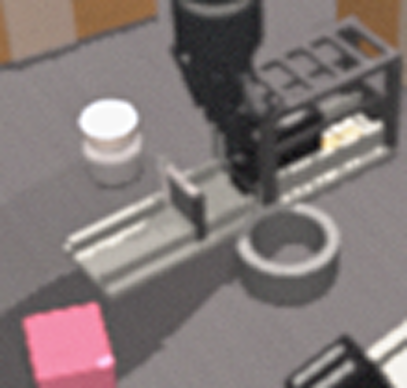

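Flap is shut behind the long pack. Now lift straight up and head back to the rack.

jog_arm(commands="0 -2 0 0 0; 0 -4 0 0 0; 0 -5 0 0 0; 0.4 -3 -1 -2 0; 0.8 0 -4 -2 4; 0.8 0 -5 -1 4; 0.8 0 -5 0 4.2; 0.8 0 -5 0 0; 0.8 0 -5 0 0; 0.8 0 -4 0 0; 0.8 0 0 0 0")

```text
time_s: 13.55
eef_pos: [0.511, -0.093, 0.2112]
tool_rot: [0.711, 0.046, 0.7, -0.055]
contact_force: [-0.0, 0.5, 0.3]
width: 0.0686
```

```bash
python3 - <<'E'
from h import *
delta([.50,-.094,.18],[.1426,.99,0])
im=eyes.snapshot("side")
cv2.imwrite("pics/side14.png",im[85:300,150:350])
E
```

```text
t 13.55 pos [ 0.511  -0.093   0.2112] y-axis [ 0.143  0.99  -0.011] z-axis [ 0.99  -0.143  0.016] F [-0.   0.5  0.3] w 0.0686
shift cm [ 3.1  -0.22 -1.12]
turn deg -0.04
```

View pics/side14.png

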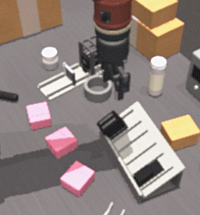

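```bash
python3 - <<'E'
from h import *
i=eyes.camera_info("wrist");im=eyes.snapshot("wrist");import pickle;pickle.dump(i,open("w15.pkl","wb"))
cv2.imwrite("pics/w15.png",im);cv2.imwrite("pics/w15z.png",cv2.resize(im[90:250,190:320],None,fx=4,fy=4,interpolation=cv2.INTER_CUBIC)[:600])
E
```

```text
(no output)
```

View pics/w15z.png

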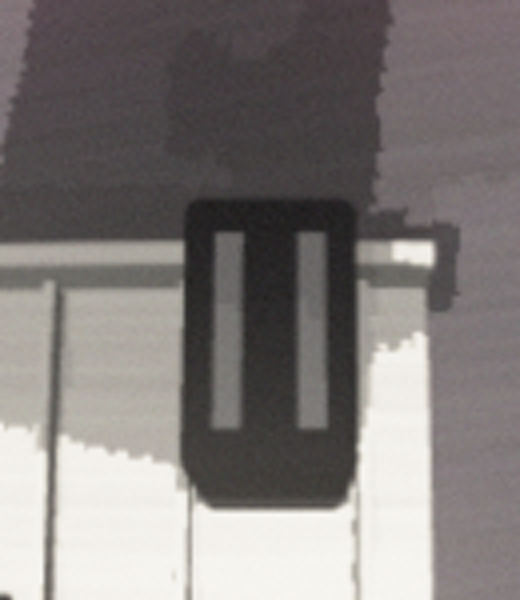

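View pics/w15.png

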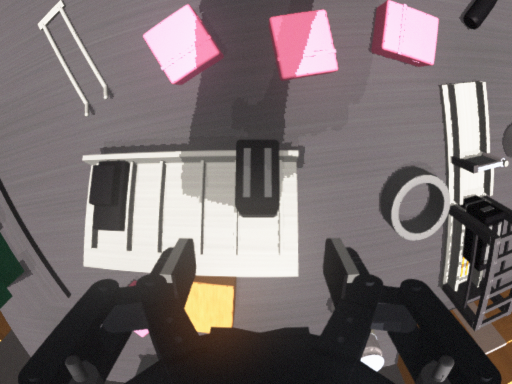

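```bash
python3 - <<'E'
from h import *
import pickle
i=pickle.load(open("w15.pkl","rb"))
W=lambda x,y,z:onz("wrist",(x/4+190-.4,y/4+90-.4),z,i)
b=[W(184,200,.0895),W(357,200,.0895),W(182,465,.1205),W(358,465,.1205)]
print(np.round(b,4).tolist());m=sum(b)/4;print(m+np.array([.99,-.142,0])*.0175-[0,0,.0303])
print(np.linalg.norm(b[0]-b[1]),np.linalg.norm(b[2]-b[3]),np.linalg.norm(b[2]-b[0]))
delta([.5145,-.0945,.07],[.1426,.99,0])
E
```

```text
[[0.4674, -0.1075, 0.0895], [0.4729, -0.0694, 0.0895], [0.5181, -0.1137, 0.1205], [0.5232, -0.0772, 0.1205]]
[ 0.51274789 -0.09446421  0.0747    ]
0.03849386537416204 0.03682570269950722 0.0597494894658205
t 13.65 pos [ 0.5113 -0.0896  0.211 ] y-axis [ 0.141  0.99  -0.01 ] z-axis [ 0.99  -0.141  0.016] F [-0.9  1.1 -0.4] w 0.0685
shift cm [14.11 -0.3   0.16]
turn deg 0.09
```

jog_arm(commands="0.8 2.5 -0.2 0.2 0; 0.8 3 0 0 0; 0.8 3 0 0 0; 0.8 2.5 0 0 0; 0.8 1.5 0 0 0; 0.8 0.5 0 0 0; 0.8 0 0 0 0")

```text
time_s: 14.35
eef_pos: [0.5174, -0.0841, 0.0784]
tool_rot: [0.713, 0.043, 0.698, -0.049]
contact_force: [0.3, 0.2, 0.9]
width: 0.0683
```

```bash
python3 - <<'E'
from h import *
delta([.5135,-.0945,.069],[.1426,.99,0])
E
```

```text
t 14.35 pos [ 0.5174 -0.0841  0.0784] y-axis [ 0.13   0.991 -0.008] z-axis [ 0.991 -0.13   0.021] F [0.3 0.2 0.9] w 0.0683
shift cm [ 0.95 -1.07 -0.27]
turn deg 0.74
```

jog_arm(commands="0.8 0.3 -1 -0.3 0.7; 0.8 0.6 0 0 0; 0.8 0 0 0 0")

```text
time_s: 14.65
eef_pos: [0.5145, -0.0938, 0.0709]
tool_rot: [0.714, 0.046, 0.697, -0.054]
contact_force: [0.2, 0.3, 0.2]
width: 0.0682
```

```bash
python3 - <<'E'
from h import *
delta([.5135,-.0945,.069],[.1426,.99,0])
E
```

```text
t 14.65 pos [ 0.5145 -0.0938  0.0709] y-axis [ 0.141  0.99  -0.009] z-axis [ 0.99  -0.141  0.025] F [0.2 0.3 0.2] w 0.0682
shift cm [ 0.19 -0.08 -0.09]
turn deg 0.08
```

Good. Close and lift.

jog_arm(commands="0.4 0.1 -0.1 0 0; 0.3 0 0 0 0; 0.3 0 0 0 0; 0.3 0 0 0 0; 0.3 0 0 0 0; 0.3 -1 0 0 0; 0.3 -2 0 0 0; 0.3 -3 0 0 0; 0.3 -3 0 0 0; 0.3 -2 0 0 0; 0.3 -1 0 0 0; 0.3 0 0 0 0")

```text
time_s: 15.85
eef_pos: [0.5089, -0.0931, 0.1957]
tool_rot: [0.712, 0.047, 0.698, -0.054]
contact_force: [0.3, 0.5, -5.7]
width: 0.0373
```

```bash
python3 - <<'E'
from h import *
f=np.array([np.cos(np.radians(4.1)),np.sin(np.radians(4.1)),0]);E=np.array([.4335,.191,.008])
delta(list((E+f*.032+[0,0,.12])),[-.0715,.997,0])
cv2.imwrite("pics/w16.png",eyes.snapshot("wrist"))
E
```

```text
t 15.85 pos [ 0.5089 -0.0931  0.1957] y-axis [ 0.142  0.99  -0.008] z-axis [ 0.99  -0.142  0.02 ] F [ 0.3  0.5 -5.7] w 0.0373
shift cm [ 6.37 27.78 -8.5 ]
turn deg -12.27
```

View pics/w16.png

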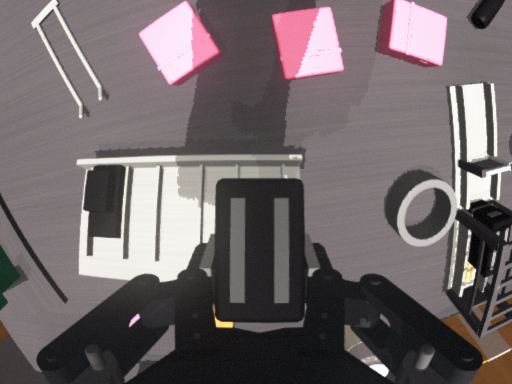

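jog_arm(commands="0.3 -0.5 2 -1 -4.1; 0.3 -0.5 4 -0.5 -4.1; 0.3 0 4 -0.5 -4.1; 0.3 0 4 -0.5 0; 0.3 0 4 -0.5 0; 0.3 0 4 0 0; 0.3 0 3 0 0; 0.3 0 0 0 0")

```text
time_s: 16.7
eef_pos: [0.4655, 0.1648, 0.1909]
tool_rot: [0.707, -0.031, 0.706, 0.023]
contact_force: [0.7, -0.7, -3.7]
width: 0.038
```

```bash
python3 - <<'E'
from h import *
f=np.array([np.cos(np.radians(4.1)),np.sin(np.radians(4.1)),0]);E=np.array([.4335,.191,.008])
delta(list((E+f*.032+[0,0,.09])),[-.0715,.997,0])
E
```

```text
t 16.7 pos [0.4655 0.1648 0.1909] y-axis [-0.077  0.997 -0.011] z-axis [0.997 0.077 0.001] F [ 0.7 -0.7 -3.7] w 0.038
shift cm [9.26 2.95 0.2 ]
turn deg 0.29
```

jog_arm(commands="0.3 1 1.5 0.1 0.3; 0.3 2.5 1.4 0.1 0; 0.3 2.5 0 0 0; 0.3 2 0 0 0; 0.3 1 0 0 0; 0.3 0 0 0 0")

```text
time_s: 17.3
eef_pos: [0.4615, 0.1918, 0.0915]
tool_rot: [0.704, -0.031, 0.709, 0.02]
contact_force: [-1.0, 0.6, -3.8]
width: 0.0371
```

```bash
python3 - <<'E'
from h import *
f=np.array([np.cos(np.radians(4.1)),np.sin(np.radians(4.1)),0]);E=np.array([.4335,.191,.008])
delta(list((E+f*.032+[0,0,.045])),[-.0715,.997,0])
im=eyes.snapshot("side");c=im[105:210,170:280]
cv2.imwrite(f"pics/side17.png",cv2.resize(c,None,fx=5,fy=5,interpolation=cv2.INTER_CUBIC))
E
```

```text
t 17.3 pos [0.4615 0.1918 0.0915] y-axis [-0.073  0.997 -0.015] z-axis [ 0.997  0.073 -0.008] F [-1.   0.6 -3.8] w 0.0371
shift cm [3.85 0.18 0.43]
turn deg 0.06
```

View pics/side17.png

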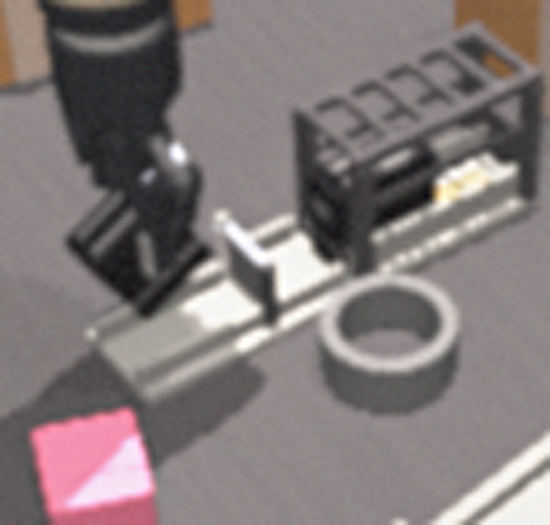

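Long pack upright inside and flap shut. Lower the short one.

jog_arm(commands="0.3 1 0.2 0.4 0; 0.3 1 0 0 0; 0.3 0.8 0 0 0; 0.3 0.5 0 0 0; 0.3 0.3 0 0 0")

```text
time_s: 17.85
eef_pos: [0.4684, 0.1938, 0.0557]
tool_rot: [0.706, -0.03, 0.707, 0.02]
contact_force: [-0.1, 0.4, -3.9]
width: 0.0371
```

```bash
python3 - <<'E'
from h import *
f=np.array([np.cos(np.radians(4.1)),np.sin(np.radians(4.1)),0]);E=np.array([.4335,.191,.008])
delta(list((E+f*.032+[0,0,.040])),[-.0715,.997,0])
E
```

```text
t 17.85 pos [0.4684 0.1938 0.0557] y-axis [-0.072  0.997 -0.014] z-axis [ 0.997  0.072 -0.002] F [-0.1  0.4 -3.9] w 0.0371
shift cm [ 0.77 -0.02 -0.3 ]
turn deg 0.01
```

jog_arm(commands="0.3 0.4 0 -0.2 0; 0.3 0.3 0 0 0; 0.3 0.3 0 0 0")

```text
time_s: 18.15
eef_pos: [0.4682, 0.194, 0.047]
tool_rot: [0.708, -0.03, 0.706, 0.021]
contact_force: [-0.3, 0.1, 26.9]
width: 0.0372
```

jog_arm(commands="0.3 0 0 0.6 0; 0.3 0.2 0 0.6 0; 0.3 0.2 0 0.5 0")

```text
time_s: 18.45
eef_pos: [0.4849, 0.1955, 0.0451]
tool_rot: [0.708, -0.03, 0.706, 0.021]
contact_force: [-5.9, -1.2, 8.4]
width: 0.0375
```

```bash
python3 - <<'E'
from h import *
delta([.47,.194,.05])
im=eyes.snapshot("side");c=im[105:210,170:280]
cv2.imwrite(f"pics/side18.png",cv2.resize(c,None,fx=5,fy=5,interpolation=cv2.INTER_CUBIC))
E
```

```text
t 18.45 pos [0.4849 0.1955 0.0451] y-axis [-0.073  0.997 -0.012] z-axis [0.997 0.073 0.002] F [-5.9 -1.2  8.4] w 0.0375
shift cm [-0.49 -0.05 -1.49]
```

View pics/side18.png

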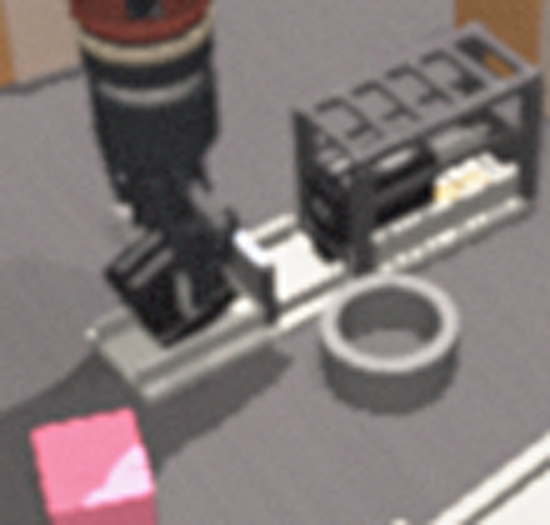

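jog_arm(commands="0.3 0.4 0 0.5 0; 0.3 0.4 0 0.4 0; 0.3 0.3 0 0.2 0")

```text
time_s: 18.8
eef_pos: [0.4997, 0.1966, 0.0371]
tool_rot: [0.71, -0.03, 0.704, 0.021]
contact_force: [-3.5, -1.7, 10.5]
width: 0.037
```

```bash
python3 - <<'E'
from h import *
delta([.47,.194,.05])
im=eyes.snapshot("side");c=im[105:210,170:280]
cv2.imwrite(f"pics/side19.png",cv2.resize(c,None,fx=5,fy=5,interpolation=cv2.INTER_CUBIC))
E
```

```text
t 18.8 pos [0.4997 0.1966 0.0371] y-axis [-0.073  0.997 -0.012] z-axis [0.997 0.073 0.008] F [-3.5 -1.7 10.5] w 0.037
shift cm [-1.32 -0.06 -2.97]
```

View pics/side19.png

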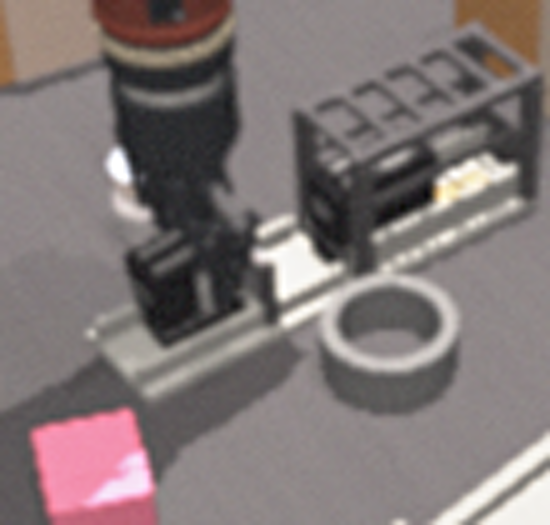

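Almost upright. Release and retreat up and back.

jog_arm(commands="0.6 0 0 0 0; 0.6 0 0 0 0; 0.6 0 0 0 0; 0.6 -0.5 0 0 0; 0.6 -2 0 0 0; 0.6 -4 0 0 0; 0.6 -4 0 0 0; 0.6 -3 0 -2 0; 0.3 0 0 -4 0; 0 0 0 -4 0; 0 0 0 0 0")

```text
time_s: 19.95
eef_pos: [0.3977, 0.1909, 0.1785]
tool_rot: [0.711, -0.029, 0.702, 0.021]
contact_force: [0.3, 0.5, -0.0]
width: 0.008
```

```bash
python3 - <<'E'
from h import *
delta([.47,.194,.05],[-.0715,.997,0])
im=eyes.snapshot("side");c=im[105:210,170:280]
cv2.imwrite(f"pics/side20.png",cv2.resize(c,None,fx=5,fy=5,interpolation=cv2.INTER_CUBIC))
im=eyes.snapshot("top");c=im[75:235,105:235]
cv2.imwrite(f"pics/top20.png",cv2.resize(c,None,fx=3.7,fy=3.7,interpolation=cv2.INTER_CUBIC))
E
```

```text
t 19.95 pos [0.3977 0.1909 0.1785] y-axis [-0.071  0.997 -0.011] z-axis [0.997 0.072 0.012] F [ 0.3  0.5 -0. ] w 0.008
shift cm [12.93 -0.06  7.07]
turn deg 0.0
```

View pics/side20.png

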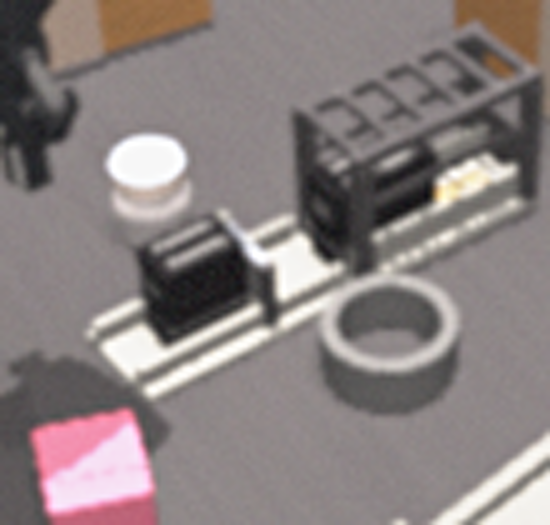

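View pics/top20.png

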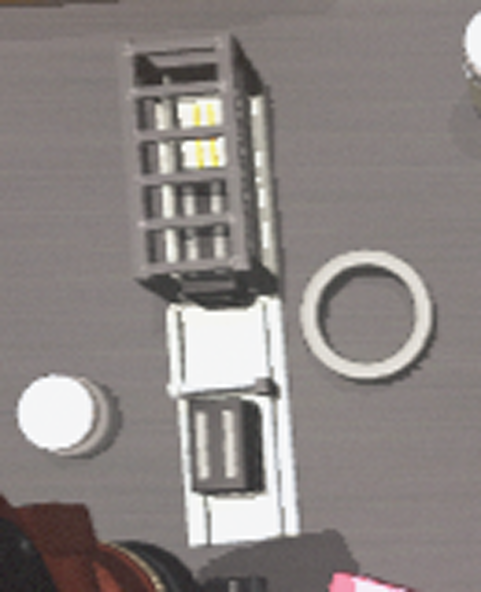

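jog_arm(commands="0 3 0 0 0; 0 4 0 0 0; 0 3.5 0 1 0; 0 1.2 0 1 0; 0 0.3 0 1 0; 0 0 0 1 0")

```text
time_s: 20.65
eef_pos: [0.4535, 0.1946, 0.0572]
tool_rot: [0.715, -0.028, 0.698, 0.022]
contact_force: [0.3, 0.2, 0.2]
width: -0.0001
```

```bash
python3 - <<'E'
from h import *
f=np.array([np.cos(np.radians(4.1)),np.sin(np.radians(4.1)),0]);E=np.array([.4335,.191,.008])
delta(list(E+f*.09+[0,0,.042]),[-.0715,.997,0])
E
```

```text
t 20.65 pos [0.4535 0.1946 0.0572] y-axis [-0.07   0.998 -0.009] z-axis [0.997 0.07  0.023] F [0.3 0.2 0.2] w -0.0001
shift cm [ 0.88 -0.2   6.96]
turn deg -0.07
```

jog_arm(commands="0 0.6 -0.2 0 0; 0 0.1 0 1 0; 0 0.05 0 1 0; 0 0.05 0 1 0; 0 0.05 0 1 0")

```text
time_s: 21.15
eef_pos: [0.4902, 0.1937, 0.0498]
tool_rot: [0.711, -0.029, 0.702, 0.021]
contact_force: [-6.1, -1.2, 4.0]
width: 0.0002
```

```bash
python3 - <<'E'
from h import *
f=np.array([np.cos(np.radians(4.1)),np.sin(np.radians(4.1)),0]);E=np.array([.4335,.191,.008])
delta(list(E+f*.09+[0,0,.042]),[-.0715,.997,0])
im=eyes.snapshot("side");c=im[105:210,170:280]
cv2.imwrite(f"pics/side21.png",cv2.resize(c,None,fx=5,fy=5,interpolation=cv2.INTER_CUBIC))
E
```

```text
t 21.15 pos [0.4902 0.1937 0.0498] y-axis [-0.07   0.997 -0.011] z-axis [0.997 0.07  0.012] F [-6.1 -1.2  4. ] w 0.0002
shift cm [0.02 0.13 3.33]
turn deg -0.06
```

View pics/side21.png

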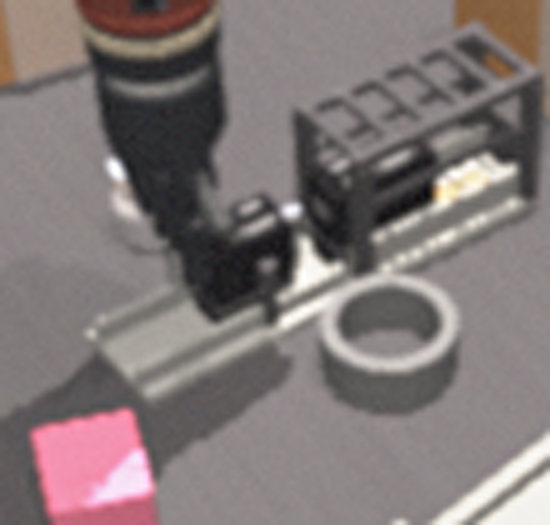

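jog_arm(commands="0 0 0.1 1 0; 0 0 0 1 0; 0 0 0 1 0; 0 -0.4 0 -0.5 0; 0 -0.5 0 0 0")

```text
time_s: 21.7
eef_pos: [0.5172, 0.1963, 0.0602]
tool_rot: [0.711, -0.028, 0.702, 0.021]
contact_force: [1.0, -0.1, -0.5]
width: -0.0
```

```bash
python3 - <<'E'
from h import *
f=np.array([np.cos(np.radians(4.1)),np.sin(np.radians(4.1)),0]);E=np.array([.4335,.191,.008])
delta(list(E+f*.157+[0,0,.051]),[-.0715,.997,0])
im=eyes.snapshot("side");c=im[105:210,170:280]
cv2.imwrite(f"pics/side22.png",cv2.resize(c,None,fx=5,fy=5,interpolation=cv2.INTER_CUBIC))
E
```

```text
t 21.7 pos [0.5172 0.1963 0.0602] y-axis [-0.07   0.997 -0.011] z-axis [0.997 0.07  0.012] F [ 1.  -0.1 -0.5] w -0.0
shift cm [0.21 0.08 7.31]
turn deg -0.09
```

View pics/side22.png

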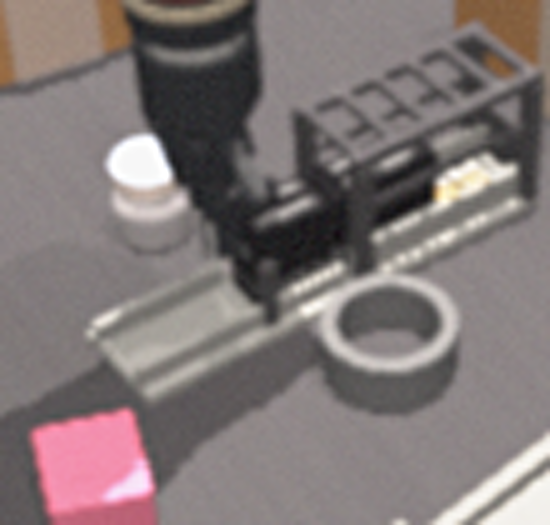

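jog_arm(commands="0 0.15 0.05 1 0; 0 0.1 0 1 0; 0 0 0 1 0; 0 0 0 1 0")

```text
time_s: 22.15
eef_pos: [0.552, 0.1989, 0.0597]
tool_rot: [0.708, -0.03, 0.706, 0.021]
contact_force: [-9.7, -2.9, 5.5]
width: 0.0004
```

```bash
python3 - <<'E'
from h import *
f=np.array([np.cos(np.radians(4.1)),np.sin(np.radians(4.1)),0]);E=np.array([.4335,.191,.008])
delta(list(E+f*.157+[0,0,.051]),[-.0715,.997,0])
im=eyes.snapshot("side");c=im[105:210,170:280]
cv2.imwrite(f"pics/side23.png",cv2.resize(c,None,fx=5,fy=5,interpolation=cv2.INTER_CUBIC))
E
```

```text
t 22.15 pos [0.552  0.1989 0.0597] y-axis [-0.071  0.997 -0.012] z-axis [0.997 0.071 0.002] F [-9.7 -2.9  5.5] w 0.0004
shift cm [0.08 0.06 3.83]
turn deg -0.02
```

View pics/side23.png

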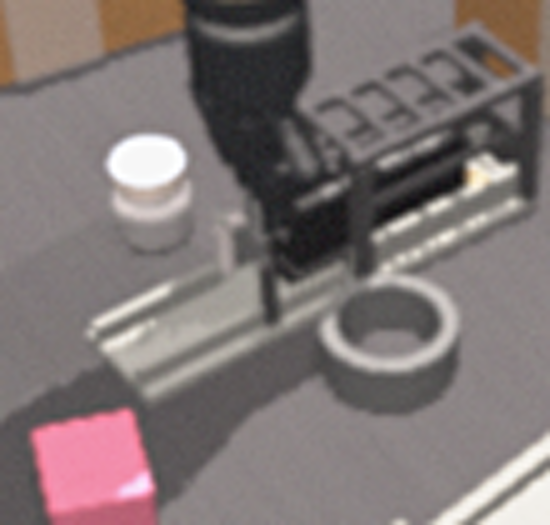

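jog_arm(commands="0 0 0.1 1 0; 0 0 0 1 0; 0 0 0 1 0; 0 0 0 0.7 0; 0 0 0 0.2 0")

```text
time_s: 22.7
eef_pos: [0.5853, 0.2018, 0.0589]
tool_rot: [0.703, -0.031, 0.711, 0.02]
contact_force: [-7.8, 0.1, 5.1]
width: -0.0001
```

```bash
python3 - <<'E'
from h import *
f=np.array([np.cos(np.radians(4.1)),np.sin(np.radians(4.1)),0]);E=np.array([.4335,.191,.008])
delta(list(E+f*.157+[0,0,.051]),[-.0715,.997,0])
im=eyes.snapshot("side");c=im[105:210,170:280]
cv2.imwrite(f"pics/side24.png",cv2.resize(c,None,fx=5,fy=5,interpolation=cv2.INTER_CUBIC))
E
```

```text
t 22.7 pos [0.5853 0.2018 0.0589] y-axis [-0.072  0.997 -0.014] z-axis [ 0.997  0.072 -0.012] F [-7.8  0.1  5.1] w -0.0001
shift cm [-0.01  0.01  0.48]
turn deg 0.03
```

View pics/side24.png

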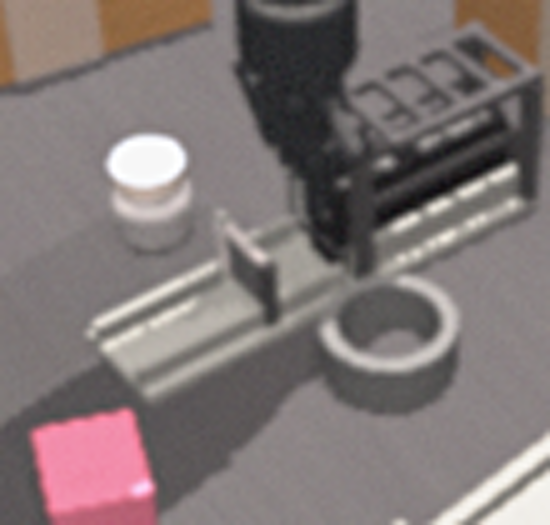

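jog_arm(commands="0 0 0 -0.6 0; 0 -1 0 -0.3 0; 0 -3 0 0 0; 0 -5 0 0 0; 0 -5 0 0 0; 0 0 0 -4 0; 0 0 0 -5 0; 0 0 0 -5 0; 0 0 0 -5 0; 0 0 0 -4 0; 0 0 0 0 0; 0 0 0 0 0")

```text
time_s: 23.95
eef_pos: [0.3468, 0.1877, 0.215]
tool_rot: [0.712, -0.028, 0.701, 0.023]
contact_force: [0.8, -0.3, 0.0]
width: 0.0003
```

```bash
python3 - <<'E'
from h import *
delta([.47,.194,.05])
for n in("side","top"):
    im=eyes.snapshot(n);cv2.imwrite(f"pics/{n}25f.png",im);c=im[75:235,105:235] if n=="top" else im[105:210,170:280]
    cv2.imwrite(f"pics/{n}25.png",cv2.resize(c,None,fx=3.7 if n=="top" else 5,fy=3.7 if n=="top" else 5,interpolation=cv2.INTER_CUBIC))
E
```

```text
t 23.95 pos [0.3468 0.1877 0.215 ] y-axis [-0.072  0.997 -0.009] z-axis [0.997 0.072 0.016] F [ 0.8 -0.3  0. ] w 0.0003
shift cm [16.69 -0.11 12.07]
```

View pics/side25.png

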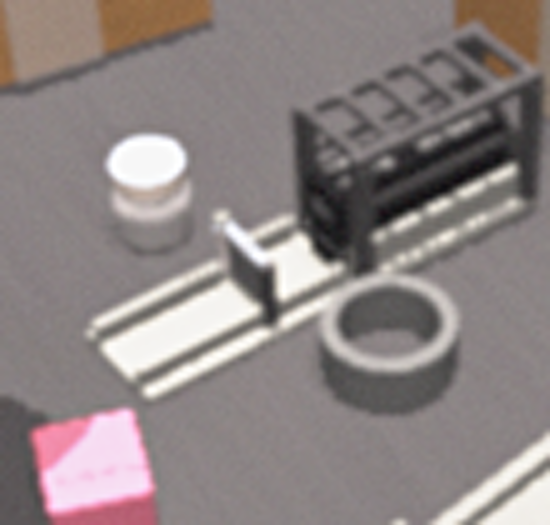

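View pics/top25.png

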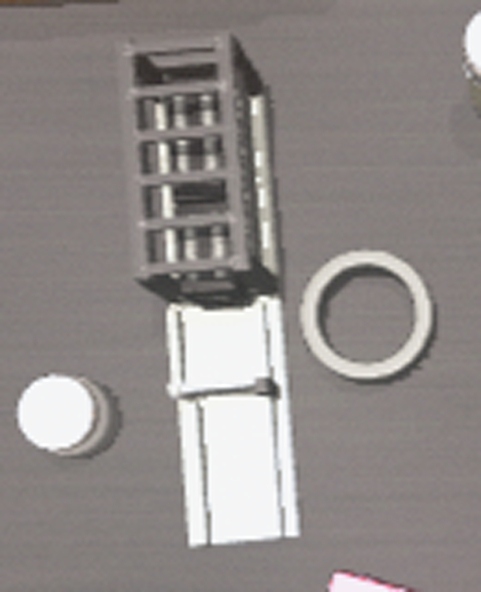

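View pics/side25f.png

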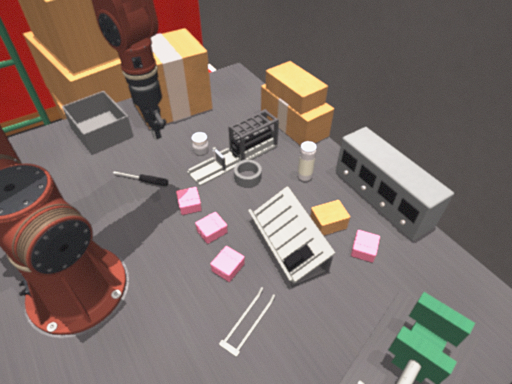

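Both packs stand upright in the cage. In the top view their tops are under the bars at about (190,110-260). The flap is shut, the adapter and the other items haven't moved, and the arm is clear. Handing in.

```bash
python3 - <<'E'
from workcell import env
print(env.close_job())
E
```

```text
the job is handed in; nothing more can be done
None
```

Both packs are in the charging bay, the long one in front and the short one behind it, and the job is handed in at about 24 s of the 72 s allowed. I stood each pack upright on the sill by rolling it about its lower rear edge. I then pushed it in with the shut fingers, with the tips above the flap as each pack passed through.

- **Final pictures:** in the side and top views both packs look upright inside the cage. The flap is shut and was also seen shut behind the long pack before the short one followed. The adapter is still in the rack, the other bench items look unmoved, and the robot is clear.
- **Forces:** the readings at the end of each move stayed at or below about 27 N at the wrist. The highest came when each pack was first pressed onto the sill.
- **Disagreements:** the camera views differed by 2–5 mm on the pack and bay positions, so I re-measured before each grasp. The tool also drifted up to about 2° in pitch and 10 mm sideways on fast moves. I corrected the sideways drift before gripping; pitch cannot be commanded, but it caused no trouble.
- **Not measured:** I judged the packs' upright stance and final depth from the pictures and the tool position, not with a separate measurement.

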